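Point-and-check before starting the evaporator

ROBOT

A 6-joint arm with a two-finger parallel gripper is mounted at the origin on the work surface. World frame = base frame: x ahead of the robot, y to its left, z up, the work surface at z = 0. Lengths are in m, angles in rad, forces in N, time in s.
With the tool pointing down it reaches from about 0.275 to 0.875 m from the base axis. Payload 12.5 kg.
Tool frame: the origin (TCP) lies between the finger pads, 19 mm behind the fingertips; this is the grasp point; z points along the fingers, y is the line along which they close (so a half turn about z gives the same grasp; the last joint's range is limited). The gripper opens to 85 mm and grips with 20 to 120 N. Pads are 22 mm wide; open, the fingers measure 114 mm over their backs; the gripper's body (76 mm by 85 mm) begins 54 mm behind the grasp point. The pads swing forward as they close: fully open they stand 13 mm farther back than shut.
Start: joints at [-1.39, 0.351, 1.652, -0, 1.139, -0.085], TCP at [0.144, -0.531, 0.25] pointing down, gripper open.
Joint ranges: [-2.75, 2.75], [-0.79, 2.1], [0.01, 2.65], [-1.57, 4.71], [0.07, 3.14], [-2.87, 2.87]. Speed limits (rad/s): [2.22, 2.22, 2.79, 3.14, 3.14, 3.14].

INTERFACE

Orientations are given as a unit quaternion [x, y, z, w].
In Python, from cell import r, optics gives the robot as it stands. The module is installed in compiled form; this text tells all that it offers. Calls block until the motion is done:
- r.move_to(position, orientation): joint-space move of the TCP to a pose.
- r.move_linear(position, rot=None, vel=0.15): straight line of the TCP; rot=None keeps the orientation; vel is the mean speed in m/s.
- r.set_joints(angles): joint-space move.
- r.set_gripper(opening, squeeze=None): opening from 0.0 (shut) to 1.0 (fully open); squeeze is the grip in N (None keeps the last); returns when the fingers have stopped.
- r.sleep(seconds).
- r.inverse_kinematics(position, orientation): joint angles nearest the present ones, or None.
- optics.get_image(name): name is "scene" or "top" or "wrist"; returns a dict with "pixels" (384x512x3 uint8, red, green, blue), "depth" (384x512 float32, m along the optical axis (not along the pixel's ray), 0 where there is no reading), "fx", "fy", "cx", "cy" (pixels), "camera_from_world" (4x4, takes a point from world to camera coordinates); the wrist camera has in their place "mount" (4x4, takes a point from camera to tool coordinates, whose origin is the TCP and whose axes are the flange's). Camera axes: x right, y down, z forward; pixel columns grow to the right and rows downward; lengths in m; the calibration is good to about 2 mm. A picture is of the moment at which its call begins: read the wrist's pose just before it.
A pose or a line that the arm cannot do raises r.PlanningError and nothing moves.
- r.hand_in(): hands the job in; it is judged then, once.
Readings, each from a call of its own:
- r.current_t(): time.
- r.current_q(): joint angles.
- r.current_qvel(): joint speeds.
- r.current_effort(): joint torques, N m.
- r.current_tool_pos(): TCP position.
- r.current_ee_rot(): TCP orientation.
- r.current_contact_force(): force on the tool from outside, world axes, zero at the start.
- r.current_torque(): the same for the moment, N m.
- r.current_opening(): opening from 0.0 (shut) to 1.0 (fully open).
- r.current_finger_force(): force on a finger pad.
Only numpy, scipy, OpenCV 4.12 (cv2) and the standard library are available. Lean on these libraries where they do the work, as an engineer would, in place of code of your own. Each camera call takes 0.05 s, during which the arm holds its last target. There are 200 camera calls.

TASK

Do the point-and-check before starting the evaporator: point at the larger of the two round-bottomed flasks by holding the fingertips just above its mouth (2 to 3 cm, without touching it) for two seconds, then point at the larger of the two dial gauges in the same way, just above the middle of its face. Then push the lever on the control console all the way over to the other side, and leave it there. Point at no other flask or gauge, touch none of the flasks and gauges, pick nothing up, and leave everything else where it stands.

Things in the scene. Friction and masses are not known exactly. Their poses are not given: they have to be found in the camera images.
- large_round_flask: large round-bottomed clear glass flask: bulb 86 mm across sitting in a brown cork ring (96 mm across, 25 mm high), narrow neck with a 34 mm collar, 150 mm high in all; loose, one piece with its ring. Origin: centre of the ring's underside, on the bench; z up
- large_round_flask_mouth (a point): centre of the large round flask's mouth, on its axis at its very top, 150 mm above the bench
- large_gauge: large dial gauge lying face up on a short post and round foot: steel case 100 mm across, white face with black ticks and needle, a brass pipe stub sticking out 28 mm from its rim; face 70 mm above the bench; fixed. Origin: centre of the foot's underside; z up
- large_gauge_face (a point): middle of the large gauge's face, 70 mm above the bench
- console: grey control console box 130 x 110 x 40 mm, dark top, fixed. Origin: centre of its underside; z up. Its lever swings along the console's x axis
- start_lever (a joint): angle of the console's black toggle lever (rad): 0 = leaning about 30 degrees towards the console's -x (off, where it starts, 0 to 0.15), 1.0 = end stop, leaning 30 degrees towards the console's +x (on). The lever swings about 60 degrees in all, and stays where it is left; light friction, about 1 N at the ball
- start_lever_tip (a point): centre of the black ball (26 mm across) on the lever's free end, 60 mm from the lever's level axis, which runs along the console's y, 62 mm above the bench, 12 mm to -x of the console's middle. The ball is 115 mm above the bench at both ends of the swing, 122 mm when upright, and travels 57 mm towards console +x. Stem 10 mm thick; block under it 70 x 50 mm, top 65 mm high
- small_round_flask: small round-bottomed glass flask, 110 mm high, bulb 60 mm across in a cork ring 67 mm across; loose, leave alone. Origin: centre of the underside; z up
- small_round_flask_mouth (a point): centre of the small round flask's mouth, at its very top
- conical_flask: conical glass flask, 84 mm across the foot, 140 mm high; loose, leave alone. Origin: centre of the underside; z up
- conical_flask_mouth (a point): centre of the conical flask's mouth, at its very top
- small_gauge: small dial gauge of the same make, case 60 mm across, face 70 mm above the bench; fixed, leave alone. Origin: centre of the foot's underside
- small_gauge_face (a point): middle of the small gauge's face
- beaker: glass beaker 70 mm across, 90 mm high; loose bystander. Origin: centre of the underside; z up
- brush_pot: white pot 72 mm across, 100 mm high, with brushes standing up to 180 mm; loose bystander. Origin: centre of the underside; z up
- reagent_bottle: brown glass jar with black cap, 64 mm across, 120 mm high; loose bystander. Origin: centre of the underside; z up
- carton: cardboard carton 60 x 90 x 35 mm; loose bystander. Origin: centre of the underside; z up
- wrench: steel wrench 160 mm long lying flat; loose bystander. Origin: under its middle; z up

How it is judged:
On the way, in this order (a step that is already met when the one before it is completed fails the run):
1. point at the large round flask: tool point (TCP) within 25 mm of the axis of its mouth and 15 to 70 mm above it, for 1.5 s, the lever still off (horizontal distance between the grasp point and large_round_flask_mouth below 0.025 m and z of the grasp point in the frame of large_round_flask_mouth between 0.015 and 0.07 m and value of joint start_lever below 0.3 rad), for 1.5 s.
2. then point at the large gauge: tool point (TCP) within 25 mm of the middle of its face and 15 to 70 mm above it, for 1.5 s, the lever still off (horizontal distance between the grasp point and large_gauge_face below 0.025 m and z of the grasp point in the frame of large_gauge_face between 0.015 and 0.07 m and value of joint start_lever below 0.3 rad), for 1.5 s.
3. then push the lever over to on (past 0.85 rad) (value of joint start_lever above 0.85 rad), for 0.2 s.
At the end, for the whole second after the job is handed in: The lever is over at on (past 0.85 of 1.0 rad) and stays there; every loose thing stands within 12 mm of where it started, at rest (value of joint start_lever above 0.85 rad and distance of each of large_round_flask, small_round_flask, conical_flask, beaker, brush_pot, reagent_bottle, carton, wrench from where it was at the start of the episode below 0.012 m and linear speed of large_round_flask below 0.02 m/s); the robot touches nothing.
It fails at once if the robot touches a flask or a gauge (contact force between any of the fingers, the arm and large_round_flask above 0.5 N or contact force between any of the fingers, the arm and large_gauge above 0.5 N or contact force between any of the fingers, the arm and small_round_flask above 0.5 N or contact force between any of the fingers, the arm and conical_flask above 0.5 N or contact force between any of the fingers, the arm and small_gauge above 0.5 N).
It fails at once if another flask or the small gauge is pointed at (TCP within 15 mm of its axis and less than 45 mm above its mouth or face) ((horizontal distance between the grasp point and small_round_flask_mouth below 0.015 m and z of the grasp point in the frame of small_round_flask_mouth between -0.05 and 0.045 m) or (horizontal distance between the grasp point and conical_flask_mouth below 0.015 m and z of the grasp point in the frame of conical_flask_mouth between -0.05 and 0.045 m) or (horizontal distance between the grasp point and small_gauge_face below 0.015 m and z of the grasp point in the frame of small_gauge_face between -0.05 and 0.045 m)).
It fails at once if a loose thing is moved or lifted by more than 12 mm, or tipped (distance of any of large_round_flask, small_round_flask, conical_flask, beaker, brush_pot, reagent_bottle, carton, wrench from where it was at the start of the episode above 0.012 m or angle between any of large_round_flask, small_round_flask, conical_flask, beaker, brush_pot, reagent_bottle, carton, wrench's own z axis and vertical above 0.2 rad).
It also fails if it takes over 51 s, if anything falls off the work surface, if the arm or the gripper's body presses on something with over 40 N, if the wrist force passes 120 N, or if a joint passes its speed limit or range.

## Working session

There is one attempt and no reset: what is moved stays moved. The work goes in short steps, each a Python script; the robot and the scene stay as the last script left them, time stands still between calls to the robot, and variables do not carry over. Pictures are saved under pics/ and viewed, at most 10 in all, crops included, and the job is handed in when it is done.

```bash
mkdir -p pics; cat > h.py <<'E'
import numpy as np, cv2
from cell import r, optics
def world(im):
    d=im["depth"]; v,u=np.mgrid[:d.shape[0],:d.shape[1]]
    P=np.stack([(u-im["cx"])/im["fx"]*d,(v-im["cy"])/im["fy"]*d,d,np.ones_like(d)],-1)
    return (P@np.linalg.inv(im["camera_from_world"]).T)[...,:3]
E
python3 - <<'E'
from h import *
for n in("top","scene"):
    im=optics.get_image(n); np.savez(n+".npz",**im)
    cv2.imwrite(f"pics/{n}.png",cv2.resize(im["pixels"][...,::-1],(800,600)))
    print(n,np.linalg.inv(im["camera_from_world"]).round(3),im["fx"],im["cx"],im["cy"])
E
```

```text
top [[ 0.097 -0.974  0.203  0.416]
 [-0.995 -0.095  0.02   0.021]
 [-0.    -0.204 -0.979  1.107]
 [ 0.     0.     0.     1.   ]] 366.8817583017925 255.50823470825384 183.79736109481505
scene [[ 0.216  0.757 -0.617  1.309]
 [ 0.976 -0.173  0.129 -0.127]
 [-0.009 -0.63  -0.776  0.994]
 [ 0.     0.     0.     1.   ]] 442.21920925501706 258.2699549481598 191.98492893146033
```

View pics/top.png

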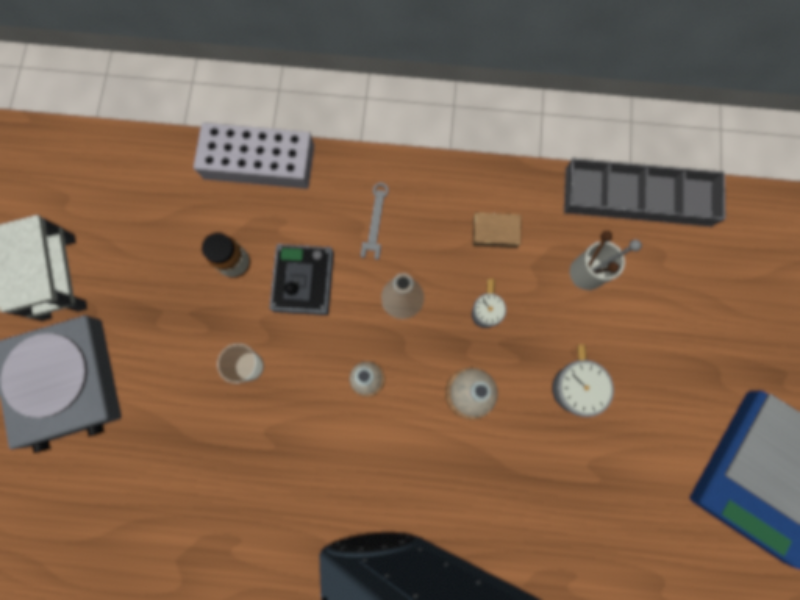

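View pics/scene.png

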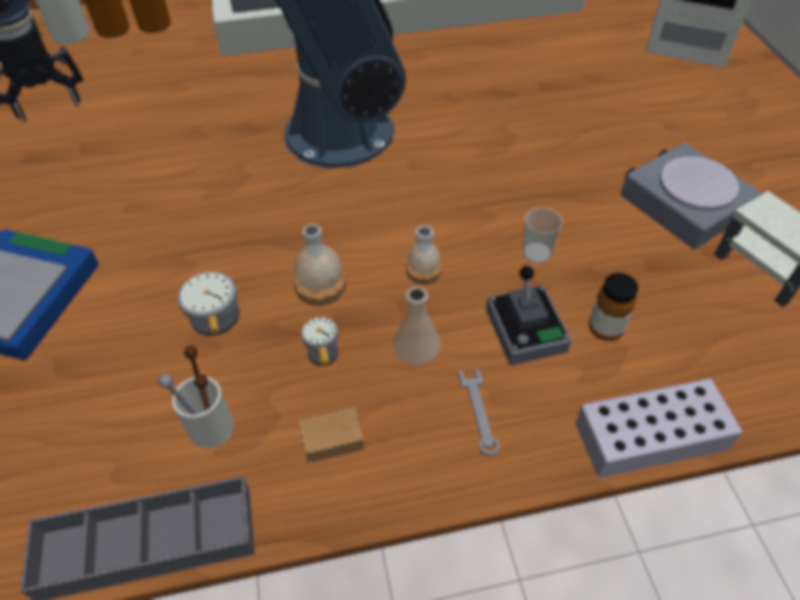

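The top view (800x600) shows the large flask's mouth at (481,391), the large gauge's face at (585,388), the small flask at (364,377), the small gauge at (489,310), the conical flask's mouth at (403,283), and the lever ball at (291,288), on the robot side of the console. In the scene view, the large flask's mouth is at (313,232), the large gauge at (208,294) and the ball at (527,273).

```bash
cat >> h.py <<'E'
def ray(im,u,v,z):
    T=np.linalg.inv(im["camera_from_world"]); u,v=(u+.5)*.64-.5,(v+.5)*.64-.5
    d=T[:3,:3]@[(u-im["cx"])/im["fx"],(v-im["cy"])/im["fy"],1]; o=T[:3,3]
    return o+d*(z-o[2])/d[2]
E
python3 - <<'E'
from h import *
t=dict(np.load("top.npz")); s=dict(np.load("scene.npz"))
for n,z,a,b in [("LF",.15,(481,391),(313,231)),("LG",.07,(585,388),(208,294)),("SG",.07,(489,310),(320,333)),("SF",.11,(364,377),(424,233)),("CF",.14,(403,283),(417,295)),("ball",.115,(291,288),(527,273)),("brush",.17,(607,237),(190,352)),("bottle",.12,(219,246),(620,287))]:
    print(n,ray(t,*a,z).round(3),ray(s,*b,z).round(3))
for n,uv in dict(tl=(277,247),tr=(333,248),br=(329,313),bl=(273,307)).items(): print(n,ray(t,*uv,.04).round(3))
W=world(t); g=t["pixels"]
m=(W[...,2]>.036)&(W[...,2]<.046)&(abs(W[...,0]-.56)<.15)&(abs(W[...,1]-.14)<.13)
n,l,st,c=cv2.connectedComponentsWithStats(m.astype(np.uint8))
k=1+st[1:,4].argmax(); p=W[l==k][:,:2].astype(np.float32); print(cv2.minAreaRect(p))
m=(W[...,2]>.10)&(abs(W[...,0]-.56)<.1)&(abs(W[...,1]-.14)<.07); print("ball depth",W[m].mean(0),m.sum())
E
```

```text
LF [ 0.454 -0.109  0.15 ] [ 0.455 -0.106  0.15 ]
LG [ 0.481 -0.304  0.07 ] [ 0.486 -0.303  0.07 ]
SG [ 0.605 -0.125  0.07 ] [ 0.613 -0.124  0.07 ]
SF [0.46  0.087 0.11 ] [0.464 0.088 0.11 ]
CF [0.625 0.036 0.14 ] [0.625 0.038 0.14 ]
ball [0.602 0.232 0.115] [0.6   0.234 0.115]
brush [ 0.732 -0.302  0.17 ] [ 0.68  -0.314  0.17 ]
bottle [0.665 0.37  0.12 ] [0.667 0.372 0.12 ]
tl [0.694 0.286 0.04 ]
tr [0.702 0.178 0.04 ]
br [0.575 0.171 0.04 ]
bl [0.577 0.277 0.04 ]
((0.6395013928413391, 0.22478671371936798), (0.13020791113376617, 0.09385789185762405), 1.801254153251648)
ball depth [0.46858385 0.08817977 0.10958361] 71
```

```bash
python3 - <<'E'
from h import *
D=[1,0,0,0]
r.set_gripper(0.0)
p=lambda:print(r.current_t(),r.current_tool_pos().round(3),np.round(r.current_contact_force(),1))
r.move_to([.455,-.108,.27],D);p()
r.move_linear([.455,-.108,.194]);p(); r.sleep(2.1)
r.move_linear([.455,-.108,.26])
r.move_to([.484,-.303,.22],D)
r.move_linear([.484,-.303,.115]);p(); 
s=optics.get_image("scene"); cv2.imwrite("pics/g.png",s["pixels"][130:330,80:350,::-1].repeat(2,0).repeat(2,1))
r.sleep(2.1)
r.move_linear([.484,-.303,.25])
r.move_to([.53,.23,.28],D);p()
q=np.array(r.current_tool_pos());im=optics.get_image("wrist"); print(im["mount"].round(3),im["fx"],im["cx"],im["cy"],r.current_ee_rot(),q)
cv2.imwrite("pics/w.png",im["pixels"][...,::-1])
E
```

```text
2.7667 [ 0.455 -0.109  0.27 ] [ 0.2  0.2 -0. ]
3.425 [ 0.455 -0.108  0.195] [-0.3  0.1 -0.1]
7.7833 [ 0.485 -0.303  0.116] [-0.1  0.3  0. ]
12.9167 [0.53  0.229 0.28 ] [ 0.2 -1.2 -0.7]
[[ 0.    -0.959 -0.283  0.071]
 [ 1.     0.001 -0.002 -0.002]
 [ 0.002 -0.283  0.959 -0.124]
 [ 0.     0.     0.     1.   ]] 266.62473683104326 253.59037208757218 188.8723937089029 [ 9.99999830e-01 -5.79643983e-04 -2.98351385e-06  6.95850790e-05] [0.53031623 0.22921983 0.27992775]
```

View pics/g.png

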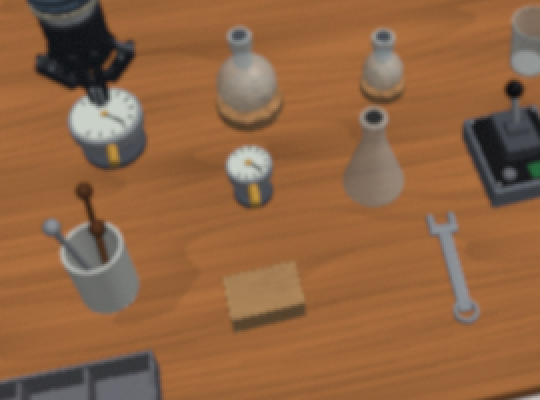

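View pics/w.png

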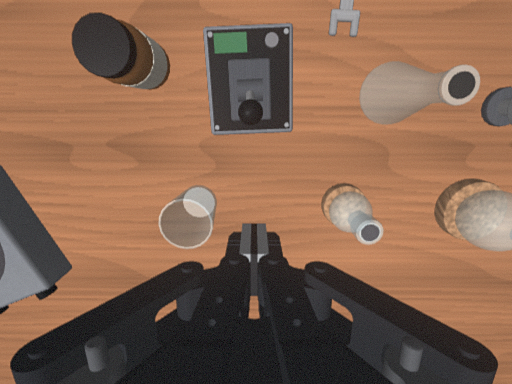

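The scene crop shows the fingertips over the middle of the large gauge. The wrist view has the lever ball at (250,112), which gives about (0.599, 0.234). The console is nearly aligned with world x, and nothing is in the way of the approach.

```bash
python3 - <<'E'
from h import *
r.move_linear([.548,.235,.28]); r.move_linear([.548,.235,.122],vel=.12)
r.move_linear([.60,.235,.122],vel=.06)
for x in np.arange(.606,.65,.003):
    r.move_linear([x,.236,.122],vel=.05)
    f=np.array(r.current_contact_force()); print(round(x,3),f.round(1))
    if x>.622 and abs(f[0])>8: break
r.move_linear([.55,.235,.122],vel=.12); r.move_linear([.53,.235,.28])
im=optics.get_image("wrist");cv2.imwrite("pics/w2.png",im["pixels"][...,::-1])
print(r.current_t(),r.current_tool_pos())
E
```

```text
0.606 [-0.2  0.4 -0.3]
0.609 [-0.3  0.3 -0.2]
0.612 [-0.3 -0.3 -0. ]
0.615 [-0.4 -0.1 -0.4]
0.618 [-0.   0.7 -0. ]
0.621 [-0.5  0.1 -0.9]
0.624 [ 0.3 -0.1  0.3]
0.627 [-0.2 -0.3  0.1]
0.63 [ 0.7 -0.3  1.4]
0.633 [-13.7  -1.1   6.2]
20.35 [0.52977386 0.23485498 0.2789705 ]
```

View pics/w2.png

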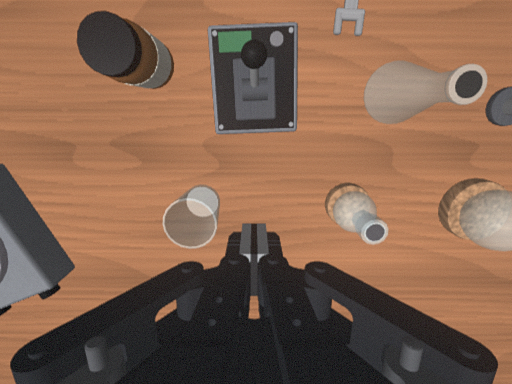

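The lever ball is now at (255,53), so x is about 0.655. That is the full swing, and the end-stop force was felt (-13.7 N). Everything else stands where it was.

```bash
python3 -c "
from h import *
r.sleep(.3); print(r.hand_in())"
```

```text
the job is handed in; nothing more can be done
None
```

I pointed at the large flask and then the large gauge for about two seconds each, pushed the lever over to its "on" end stop, saw nothing else disturbed, and handed the job in at about 21 s of the allowed 51 s; no verdict was returned.

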